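Clear the pepper mill and shut the tilt-out bin

ROBOT

A 6-joint arm with a two-finger parallel gripper is mounted at the origin on the work surface. World frame = base frame: x ahead of the robot, y to its left, z up, the work surface at z = 0. Lengths are in m, angles in rad, forces in N, time in s.
With the tool pointing down it reaches from about 0.25 to 0.775 m from the base axis. Payload 4 kg.
Tool frame: the origin (TCP) lies midway between the tips of the shut fingers; the grasp point (between the pads) lies 19 mm behind it (grip_point_offset is the distance from the TCP to the grasp point, in m); z points along the fingers, y is the line along which they close (so a half turn about z gives the same grasp; the last joint's range is limited). The gripper opens to 94 mm and grips with 3 to 60 N. Pads are 16 mm wide; open, the fingers measure 119 mm over their backs; the gripper's body (75 mm by 177 mm) begins 78 mm behind the grasp point.
Start: joints at [1.129, 0.087, 1.371, -0, 1.684, -0.103], TCP at [0.183, 0.519, 0.206] pointing down, gripper open.
Joint ranges: [-3.1, 3.1], [-0.76, 2.03], [0.27, 2.55], [-1.08, 4.22], [0.17, 2.65], [-2.57, 2.57]. Speed limits (rad/s): [2.79, 2.79, 3.14, 3.14, 3.14, 3.14].

INTERFACE

Orientations are given as [roll, pitch, yaw] about the fixed x, y, z axes, in that order (R = Rz(yaw) Ry(pitch) Rx(roll)).
In Python, from bench import * gives the robot as it stands.
- The arm moves only by the tool carry_out, never from a script. Its argument "commands" is a list of rows, each a list of 6 numbers: the shift along the tool's x, y, z in m, then the turn, a rotation vector about the tool's x, y, z in rad. In form: [[tx, ty, tz, rx, ry, rz], ...]. A call has exactly 5 rows; each row is the pose to reach, as a shift and turn from the pose commanded when the call began, along the tool's axes at that moment; what a row does not reach only later rows make up. A row lasts 1/10 s, in which the tool goes at most 50 mm and 8.59 degrees, less where a joint would pass 70% of its speed; a pose out of reach is approached as far as the arm can. A call with a gripper value outside its range is refused whole. "jaw" is the opening, from 0 (shut) to 1 (fully open), set as the call begins (left out, the last holds). The fingers move at their own pace and stop on an object; the grip force is fixed at half the most. Time passes only in rows, so rows that repeat a pose let the fingers close, or fill a call up. It gives the time, the measured TCP pose, the force, the opening and the grip force at its end, in the units of the state.
- get_obs(): the state, without advancing time (a new reading comes with each control period).
- snapshot(name): name is "scene" or "top"; returns a dict with "img" (384x512x3 uint8, red, green, blue), "range_z" (384x512 float32, m along the optical axis (not along the pixel's ray), 0 where there is no reading), "fx", "fy", "cx", "cy" (pixels), "R" (3x3) and "t" (3): a world point X has camera coordinates R X + t. Camera axes: x right, y down, z forward; pixel columns grow to the right and rows downward; lengths in m; the calibration is good to about 2 mm. A picture is of the moment at which its call begins.
- close_job(): hands the job in; it is judged then, once.
The state is a dict: "time": time; "joint_positions": joint angles; "qvel": joint speeds; "joint_torque": joint torques, N m; "tool_pos": TCP position; "ee_rot": TCP orientation; "wrist_force": force on the tool from outside, world axes, zero at the start; "wrist_torque": the same for the moment, N m; "width": finger opening in m; "finger_force": force on a finger pad.
Only numpy, scipy, OpenCV 4.12 (cv2) and the standard library are available. Lean on these libraries where they do the work, as an engineer would, in place of code of your own. Each camera call takes 0.05 s, during which the arm holds its last target. There are 200 camera calls.

TASK

The tilt-out bin over the counter will not shut because the tall pepper mill standing in it catches on the rail above. Take the mill out, stand it gently upright on the draining board and let go of it, then swing the bin fully shut without forcing it and, with it shut, press the catch button on top of the rail fully down and release it. Leave the short salt mill in the bin and do not disturb the garlic keeper, the bowl and the grater.

Things in the scene. Friction and masses are not known exactly. Their poses are not given: they have to be found in the camera images.
- cabinet: Fixed ash unit holding the bin: 165 deep (x), 292 wide (y), 205 high. Origin on the counter under the middle of the hinge line; front (-x) to the robot, z up. Header rail along y over the bin's mouth: x 12 to 57, z 170 to 205 mm in this frame. Side cheeks 13 thick, x 12 to 165 mm, full height, outer faces at y = +-146 mm.
- bin (a joint): Ash bin's angle (rad) about its bottom front edge: 0 = open, leaning 0.45 rad to the robot; 0.45 = upright, shut on its stop. Stiff hinge (0.45 N m); jams near 0.1 with the tall mill in. 256 wide (y), 115 deep; front panel 145 high, 12 thick; other walls 130 high. Three sections 75 wide, 95 deep, at y -82.5, 0, 82.5. Brass bar handle, 100 long, 35 off the front, 55 above the hinge.
- bin_hinge (a point): Point on the bin's hinge line (outer lower front edge of the bin, 20 mm above the counter), mid width. It turns with the bin: z runs up the front panel (leaning to the robot when open), x into the bin, y along the hinge.
- bin_push (a point): Point on the outer face of the bin's front panel, mid width, 115 mm up from the hinge (30 mm below the panel's top edge, above the handle); free flat wood to push on. Axes as bin_hinge.
- bin_mid (a point): Middle of the bin's inside, 59.5 mm behind the outer face of its front panel and 70 mm up from its lower edge. Axes as bin_hinge.
- catch (a joint): Spring push button of the bin's catch, steel, 28 mm across, pressed downwards: 0 = up, 0.006 m = fully down (about 5 N).
- catch_top (a point): Centre of the catch button's top face; the button sits in a brass housing on top of the header rail, mid width.
- mill: Tall dark-wood pepper mill, 210 high. Origin at the centre of its underside, z along its axis to the top. Body 54 mm in diameter up to 145 mm, narrowing to a neck 40 mm in diameter from 155 to 200 mm, small tapered top. It stands in one of the two outer sections, leaning with the open bin on the front panel; its neck sticks out of the mouth. About 0.2 kg.
- salt: Short dark-wood salt mill, 100 high, 54 in diameter, origin at the centre of its underside, z up its axis; it stands in the other outer section, wholly inside the bin, and stays there.
- drainer: Fixed steel draining board with dark grooves, a flat slab 200 (x) x 190 (y) x 12 high on the counter, to the left or right of the bin. Origin at the centre of its underside; top face 12 mm above it.
- keeper: White ceramic garlic keeper with a lidded knob, 94 in diameter, 110 high, origin at the centre of its underside; stands on a cork mat on the other side. Bystander.
- bowl: Small steel bowl, 100 in diameter, 45 high, origin at the centre of its underside, on the cork mat. Bystander.
- grater: Plastic rasp grater lying along its x, 200 long, 30 wide, 22 high, origin below its middle, on the cork mat. Bystander.

How it is judged:
By the outcome, as a careful person would: the job done as asked, in the order asked, and still so for the second after the job is handed in, with the robot touching nothing.
It also fails if it takes over 67 s, if anything falls off the work surface, if the arm or the gripper's body presses on something with over 40 N, if the wrist force passes 120 N, or if a joint passes its speed limit or range.

## Working session

There is one attempt and no reset: what is moved stays moved. The work goes in short steps, Python scripts to look and compute and a tool call to move; the robot and the scene stay as the last step left them, time stands still between calls to the robot, and variables do not carry over. Pictures are saved under pics/ and viewed, at most 10 in all, crops included, and the job is handed in when it is done.

Besides the shell and the picture viewer there is one more tool, called after "Emit:" in YAML: its name, and indented under it one key for each argument. carry_out: Moves the arm, as the interface text tells. Its arguments: {"type":"object","properties":{"commands":{"type":"array","items":{"type":"array","items":{"type":"number"}}},"jaw":{"type":"number"}},"required":["commands"]}

```bash
mkdir -p pics
cat > h.py <<'E'
from bench import *
import numpy as np, cv2
from scipy.spatial.transform import Rotation as Ro
def cloud(s):
    z=s["range_z"].astype(float); v,u=np.mgrid[:z.shape[0],:z.shape[1]]
    c=np.stack([(u-s["cx"])/s["fx"]*z,(v-s["cy"])/s["fy"]*z,z],-1)
    P=(c-np.array(s["t"]))@np.array(s["R"]); P[z<=0]=np.nan; return P
E
python3 - <<'E'
from h import *
a=snapshot("scene");b=snapshot("top")
for n,s in(("scene",a),("top",b)):
    cv2.imwrite(f"pics/{n}0.png",cv2.cvtColor(s["img"],cv2.COLOR_RGB2BGR)); np.savez(n+"0.npz",**s)
    print(n,-np.array(s["R"]).T@s["t"],s["fx"])
o=get_obs();print(o)
E
```

```text
scene [0.28769186 0.23133322 1.22572401] 403.50404541705757
top [0.33060384 0.0033281  1.42655   ] 408.77214462072124
{'time': 0.1, 'joint_positions': array([ 1.12888692e+00,  8.78862474e-02,  1.37211179e+00,  2.44053490e-05,
        1.68359488e+00, -1.03093218e-01]), 'qvel': array([ 0.0001185 , -0.00218993, -0.00339105,  0.00046793, -0.00056657,
        0.00036956]), 'joint_torque': array([ 1.81631858e-03, -3.41248977e+01, -3.03303730e+01,  7.20467605e-02,
        3.03243531e-02, -1.25946117e-04]), 'tool_pos': array([0.18258272, 0.51828206, 0.20441401]), 'ee_rot': array([-3.13960550e+00, -2.29976061e-04,  2.80277896e+00]), 'wrist_force': array([-1.15081803, -0.55771776,  0.63577338]), 'wrist_torque': array([ 0.04848723, -0.02583338,  0.02504472]), 'finger_force': 0.0, 'width': 0.09360675700031387}
```

View pics/scene0.png

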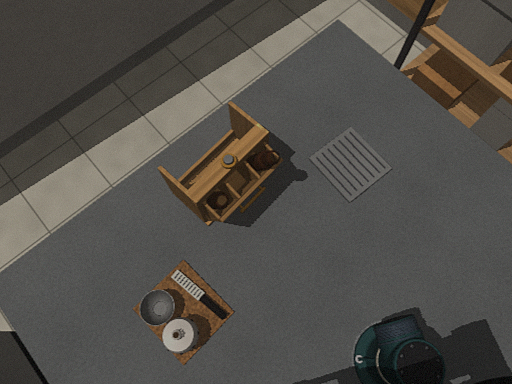

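View pics/top0.png

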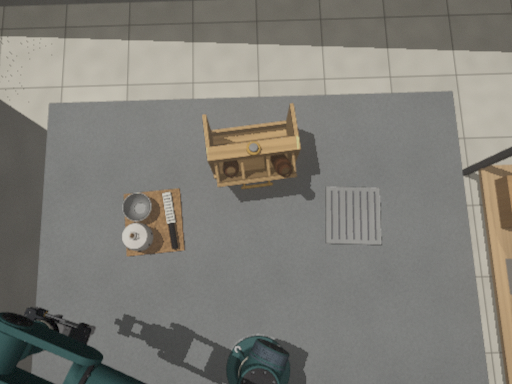

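The top view shows the cabinet with the catch at about (254,148), the mill in the right section (283,165), the salt mill at left (232,169) and the drainer around (353,215). The mat with the bystanders is at far left (150,222).

Run:
```python
from h import *
S={n:dict(np.load(n+"0.npz")) for n in("scene","top")}
for n,s in S.items():
    P=cloud(s); hsv=cv2.cvtColor(s["img"],cv2.COLOR_RGB2HSV); z=P[...,2]
    box=(P[...,0]>.4)&(P[...,0]<.85)&(abs(P[...,1])<.25)
    ash=(hsv[...,0]<25)&(hsv[...,1]>90)&(hsv[...,2]>90)
    m=box&(z>.197)&(z<.212)&ash
    r=cv2.minAreaRect(P[m][:,:2].astype(np.float32)*1000);print(n,"railtop+cheeks",m.sum(),np.nanmedian(P[m],0),r)
    m=box&(z>.208)&(z<.24);print(" catch",m.sum(),np.nanmean(P[m],0),np.nanmax(z[m]))
    dark=box&(hsv[...,2]<90)&(hsv[...,1]>80)&(z>.03)
    k,lab,st,ce=cv2.connectedComponentsWithStats(dark.astype(np.uint8))
    for i in range(1,k):
        if st[i,4]>25:
            q=P[lab==i];print(" dark",st[i],q.mean(0).round(3),"zmax",q[:,2].max().round(3), q[q[:,2]>q[:,2].max()-.02].mean(0).round(3))
    dm=(P[...,1]<-.12)&(P[...,1]>-.55)&(P[...,0]>.2)&(P[...,0]<.75)&(z<.03)&(z>.006)
    k,lab,st,ce=cv2.connectedComponentsWithStats(dm.astype(np.uint8));i=1+st[1:,4].argmax();q=P[lab==i]
    print(" drainer",len(q),cv2.minAreaRect(q[:,:2].astype(np.float32)*1000),np.median(q[:,2]))
    b=s["img"];
    u,v,w,h=(150,85,150,150) if n=="scene" else (195,95,120,100)
    cv2.imwrite(f"pics/{n}c.png",cv2.resize(cv2.cvtColor(b[v:v+h,u:u+w],cv2.COLOR_RGB2BGR),None,fx=4,fy=4,interpolation=cv2.INTER_CUBIC))
```

```text
scene railtop+cheeks 1677 [0.69594435 0.02594801 0.20511347] ((744.4096069335938, 1.91400146484375), (151.7786102294922, 293.0613708496094), 6.185063362121582)
 catch 434 [ 0.67009091 -0.02234347  0.21911628] 0.23936486566951012
 dark [180 104  74  79 580] [ 0.797 -0.093  0.112] zmax 0.206 [ 0.78  -0.127  0.195]
 dark [ 159  133  124   89 2712] [0.664 0.014 0.127] zmax 0.24 [ 0.616 -0.09   0.231]
 dark [238 186  27  27 130] [ 0.603 -0.012  0.059] zmax 0.068 [ 0.603 -0.012  0.059]
 drainer 3235 ((496.7652587890625, -345.4647216796875), (200.3124542236328, 205.7651824951172), 88.17111206054688) 0.012258728572778708
top railtop+cheeks 1331 [ 0.69492252 -0.01670787  0.20500109] ((743.3143920898438, 1.3948211669921875), (152.4848175048828, 288.80999755859375), 6.1593241691589355)
 catch 424 [ 0.67599513 -0.01953508  0.21786108] 0.23980577186978075
 dark [270 150  30  28 456] [ 0.653 -0.097  0.162] zmax 0.241 [ 0.613 -0.096  0.229]
 dark [245 154  23  24  86] [ 0.655 -0.013  0.085] zmax 0.197 [ 0.673 -0.041  0.19 ]
 dark [220 158  21  23 255] [0.65  0.073 0.118] zmax 0.202 [0.661 0.066 0.193]
 dark [210 161   6  13  31] [0.655 0.129 0.135] zmax 0.202 [0.656 0.122 0.194]
 drainer 3039 ((496.511962890625, -345.38079833984375), (193.97694396972656, 205.59202575683594), 86.80259704589844) 0.011906516533948523
```

View pics/scenec.png

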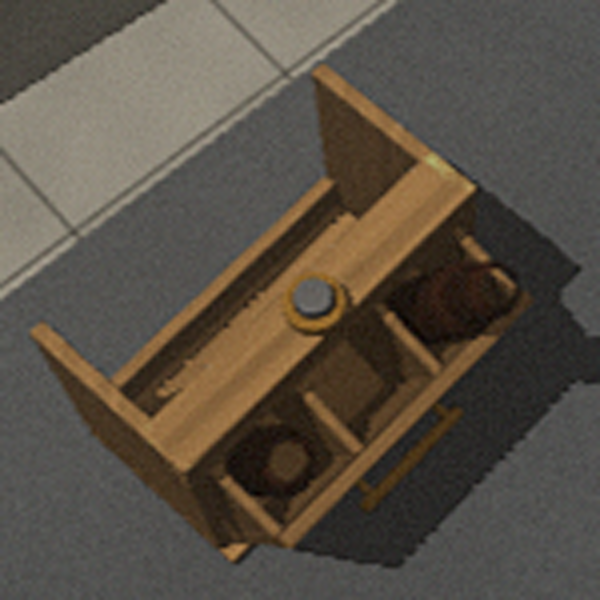

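View pics/topc.png

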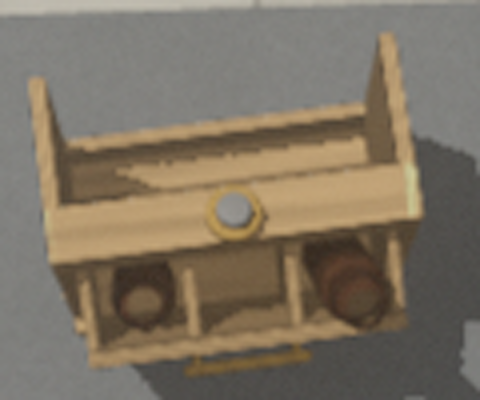

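```bash
cat >> h.py <<'E'
a=np.radians(6.17); Rc=Ro.from_euler('z',a).as_matrix(); c0=np.array([.744-.0885*np.cos(a),.0017-.0885*np.sin(a),0])
def cab(p): return c0+Rc@np.array(p,float)
def binp(xb,y,t,q=0.): 
    l=.45-q; return cab([xb*np.cos(l)-t*np.sin(l), y, .02+xb*np.sin(l)+t*np.cos(l)])
def toolR(pitch,ysign=-1,yaw=None):
    f=Ro.from_euler('z',a if yaw is None else yaw).as_matrix()
    z=f@[np.sin(pitch),0,-np.cos(pitch)]; y=f@[0,ysign,0]
    return np.stack([np.cross(y,z),y,z],1)
def rel(p,R):
    o=get_obs(); Rm=Ro.from_euler('xyz',o["ee_rot"]).as_matrix()
    print("t",o["time"],"rel",(Rm.T@(p-o["tool_pos"])).round(4),Ro.from_matrix(Rm.T@R).as_rotvec().round(4),"tgt",np.round(p,4),"at",o["tool_pos"].round(4))
E
python3 - <<'E'
from h import *
for n in("scene","top"):
    s=dict(np.load(n+"0.npz"));P=cloud(s);hsv=cv2.cvtColor(s["img"],cv2.COLOR_RGB2HSV)
    C=(P-c0)@Rc; l=.45; x,z=C[...,0],C[...,2]-.02
    xb=x*np.cos(l)+z*np.sin(l); t=-x*np.sin(l)+z*np.cos(l); y=C[...,1]
    m=(t>.16)&(t<.24)&(xb>-.02)&(xb<.1)&(y<-.03)&(y>-.14)&(x<.0)
    for lo in(.16,.175,.19,.205,.213):
        k=m&(t>lo)&(t<lo+.015)
        if k.sum():print(n,lo,k.sum(),"xb",xb[k].min().round(4),xb[k].max().round(4),"y",y[k].min().round(4),y[k].max().round(4),np.median(y[k]).round(4))
    k=(abs(y)<.12)&(t>.138)&(t<.152)&(xb<.02)&(xb>-.02);print("panel top t",np.median(t[k]),np.median(xb[k]),k.sum())
    k=(abs(y)<.06)&(x>.0)&(x<.07)&(hsv[...,1]<60)&(C[...,2]>.205);print("catch",k.sum(),C[k].mean(0).round(4),np.median(C[k][:,2]),P[k].mean(0).round(4))
    k=(abs(y)<.03)&(x>.01)&(x<.06)&(C[...,2]>.2085);print("housing",C[k].mean(0).round(4),C[k].min(0).round(3),C[k].max(0).round(3))
g=binp(.039,-.08,.171+.075)
rel(np.array([.40,.25,.42]),toolR(0,-1,yaw=.3))
rel(g,toolR(.45))
E
```

```text
scene 0.16 41 xb 0.0192 0.0634 y -0.105 -0.0638 -0.0698
scene 0.175 25 xb 0.0266 0.061 y -0.088 -0.0648 -0.0703
scene 0.19 29 xb 0.0286 0.0613 y -0.0907 -0.0648 -0.0676
scene 0.205 89 xb 0.0218 0.0607 y -0.1016 -0.0647 -0.0766
scene 0.213 38 xb 0.0246 0.0561 y -0.0995 -0.068 -0.0784
panel top t 0.14383791257656944 0.008861909478799182 349
catch 72 [0.0303 0.0016 0.2265] 0.2268049674065823 [ 0.686  -0.003   0.2265]
housing [0.0312 0.0028 0.2205] [ 0.012 -0.025  0.209] [0.056 0.022 0.23 ]
top 0.16 36 xb 0.0205 0.0646 y -0.1079 -0.0622 -0.0775
top 0.175 12 xb 0.0452 0.0599 y -0.0959 -0.0648 -0.0781
top 0.19 17 xb 0.0363 0.06 y -0.1017 -0.0646 -0.0753
top 0.205 78 xb 0.0214 0.0591 y -0.1034 -0.0659 -0.0805
top 0.213 35 xb 0.0229 0.0591 y -0.099 -0.066 -0.0824
panel top t 0.1443163670124833 0.007884805796225823 279
catch 57 [0.032  0.0004 0.2269] 0.22663832595028927 [ 0.6878 -0.004   0.2269]
housing [0.0298 0.0024 0.2205] [ 0.01  -0.025  0.209] [0.053 0.03  0.232]
t 0.1 rel [-0.2942 -0.1812 -0.2153] [-1.1000e-03  2.4000e-03  2.5028e+00] tgt [0.4  0.25 0.42] at [0.1826 0.5183 0.2044]
t 0.1 rel [-0.5911 -0.4421 -0.0533] [-0.604   0.1395  2.635 ] tgt [ 0.5931 -0.0951  0.2585] at [0.1826 0.5183 0.2044]
```

```bash
cat >> h.py <<'E'
def chain(wps,start=None):
    """print per-call deltas through world poses (p,R), from measured pose"""
    if start is None:
        o=get_obs(); start=(o["tool_pos"],Ro.from_euler('xyz',o["ee_rot"]).as_matrix())
    p0,R0=start
    for p,R in wps:
        p=np.array(p); d=np.r_[R0.T@(p-p0),Ro.from_matrix(R0.T@R).as_rotvec()]
        print("d",d.round(3).tolist(),"len",np.linalg.norm(p-p0).round(3),"rot",np.linalg.norm(d[3:]).round(3)); p0,R0=p,R
E
python3 - <<'E'
from h import *
Y=lambda k: Ro.from_euler('xyz',[np.pi,0,2.803-k]).as_matrix()
chain([([.24,.47,.36],Y(.65)),([.36,.32,.42],Y(1.3)),([.45,.14,.42],Y(1.95)),([.5,-.02,.38],Y(2.53)),(binp(.04,-.084,.171+.07),toolR(.45)),(binp(.04,-.084,.171),toolR(.45))])
E
```

```text
d [-0.07, -0.027, -0.156, -0.002, 0.0, 0.65] len 0.173 rot 0.65
d [-0.191, 0.018, -0.06, -0.0, -0.0, 0.65] len 0.201 rot 0.65
d [-0.173, 0.102, 0.0, 0.0, -0.0, 0.65] len 0.201 rot 0.65
d [-0.088, 0.143, 0.04, -0.0, -0.0, 0.58] len 0.172 rot 0.58
d [0.072, 0.102, 0.126, -0.037, 0.449, 0.163] len 0.177 rot 0.479
d [-0.0, -0.0, 0.07, 0.0, 0.0, 0.0] len 0.07 rot 0.0
```

Emit:
carry_out:
  commands:
    - [-0.014, -0.005, -0.031, 0, 0, 0.13]
    - [-0.028, -0.011, -0.062, 0, 0, 0.26]
    - [-0.042, -0.016, -0.094, 0, 0, 0.39]
    - [-0.056, -0.022, -0.125, 0, 0, 0.52]
    - [-0.07, -0.027, -0.156, 0, 0, 0.65]
  jaw: 1

```text
time: 0.6
tool_pos: [0.2401, 0.4693, 0.3623]
ee_rot: [-3.141, 0.0, 2.148]
wrist_force: [1.1, 0.0, -0.3]
width: 0.094
finger_force: 0.0
```

Emit:
carry_out:
  commands:
    - [-0.038, 0.004, -0.012, 0, 0, 0.13]
    - [-0.076, 0.007, -0.024, 0, 0, 0.26]
    - [-0.115, 0.011, -0.036, 0, 0, 0.39]
    - [-0.153, 0.014, -0.048, 0, 0, 0.52]
    - [-0.191, 0.018, -0.06, 0, 0, 0.65]

```text
time: 1.1
tool_pos: [0.3604, 0.319, 0.4216]
ee_rot: [-3.141, 0.0, 1.498]
wrist_force: [-0.0, 0.6, -0.0]
width: 0.0939
finger_force: 0.0
```

Emit:
carry_out:
  commands:
    - [-0.035, 0.02, 0, 0, 0, 0.13]
    - [-0.069, 0.041, 0, 0, 0, 0.26]
    - [-0.104, 0.061, 0, 0, 0, 0.39]
    - [-0.138, 0.082, 0, 0, 0, 0.52]
    - [-0.173, 0.102, 0, 0, 0, 0.65]

```text
time: 1.6
tool_pos: [0.4503, 0.1393, 0.4209]
ee_rot: [-3.141, 0.001, 0.848]
wrist_force: [0.3, 0.3, -0.1]
width: 0.0939
finger_force: 0.0
```

Emit:
carry_out:
  commands:
    - [-0.018, 0.029, 0.008, 0, 0, 0.116]
    - [-0.035, 0.057, 0.016, 0, 0, 0.232]
    - [-0.053, 0.086, 0.024, 0, 0, 0.348]
    - [-0.07, 0.114, 0.032, 0, 0, 0.464]
    - [-0.088, 0.143, 0.04, 0, 0, 0.58]

```text
time: 2.1
tool_pos: [0.4998, -0.0208, 0.3806]
ee_rot: [-3.141, 0.001, 0.268]
wrist_force: [0.1, 0.0, -0.4]
width: 0.0942
finger_force: 0.0
```

Run:
```python
from h import *
print(get_obs()["joint_positions"].round(2))
chain([(binp(.04,-.084,.171+.07),toolR(.45)),(binp(.04,-.084,.171),toolR(.45))])
```

```text
[-0.16  0.01  1.11  0.    2.03  1.15]
d [0.073, 0.101, 0.126, -0.037, 0.45, 0.158] len 0.177 rot 0.478
d [-0.0, -0.0, 0.07, 0.0, 0.0, 0.0] len 0.07 rot 0.0
```

Emit:
carry_out:
  commands:
    - [0.015, 0.02, 0.02, -0.007, 0.09, 0.032]
    - [0.03, 0.04, 0.045, -0.015, 0.18, 0.064]
    - [0.045, 0.06, 0.07, -0.022, 0.27, 0.095]
    - [0.06, 0.08, 0.1, -0.03, 0.36, 0.127]
    - [0.073, 0.101, 0.126, -0.037, 0.45, 0.158]

```text
time: 2.6
tool_pos: [0.5974, -0.0977, 0.2539]
ee_rot: [3.141, -0.454, 0.11]
wrist_force: [0.6, 0.3, -1.6]
width: 0.0941
finger_force: 0.0
```

Run:
```python
from h import *
o=get_obs();print(o["joint_positions"].round(2),o["ee_rot"],o["width"])
chain([(binp(.04,-.084,.171),toolR(.45))])
s=snapshot("scene");u,v,w,h=170,85,150,130
cv2.imwrite("pics/pre.png",cv2.resize(cv2.cvtColor(s["img"][v:v+h,u:u+w],cv2.COLOR_RGB2BGR),None,fx=4,fy=4))
```

```text
[-0.38 -0.12  1.55  0.21  1.31  1.07] [ 3.14140589 -0.4538319   0.11027357] 0.09411256404879953
d [-0.001, 0.001, 0.069, -0.001, -0.004, 0.002] len 0.069 rot 0.005
```

View pics/pre.png

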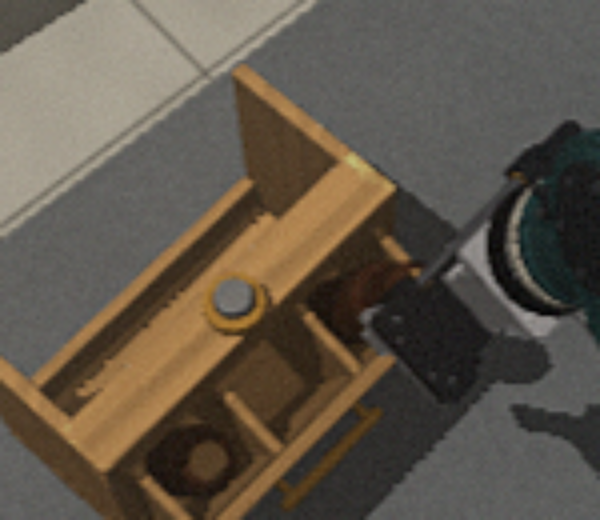

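The gripper, around (430,340), straddles the mill neck in line with its axis. I'll go in and grip.

Emit:
carry_out:
  commands:
    - [0, 0, 0.015, 0, 0, 0]
    - [0, 0, 0.03, 0, 0, 0]
    - [0, 0, 0.045, 0, 0, 0]
    - [0, 0, 0.058, 0, 0, 0]
    - [0, 0, 0.069, 0, 0, 0]

```text
time: 3.15
tool_pos: [0.6283, -0.0931, 0.1931]
ee_rot: [3.141, -0.451, 0.114]
wrist_force: [1.0, -0.1, -0.1]
width: 0.094
finger_force: 0.0
```

Emit:
carry_out:
  commands:
    - [0, 0, 0, 0, 0, 0]
    - [0, 0, 0, 0, 0, 0]
    - [0, 0, 0, 0, 0, 0]
    - [0, 0, 0, 0, 0, 0]
    - [0, 0, 0, 0, 0, 0]
  jaw: 0.2

```text
time: 3.65
tool_pos: [0.6272, -0.094, 0.1942]
ee_rot: [3.14, -0.452, 0.112]
wrist_force: [-0.2, -0.1, 0.2]
width: 0.0573
finger_force: 0.0
```

Emit:
carry_out:
  commands:
    - [0, 0, 0, 0, 0, 0]
    - [0, 0, 0, 0, 0, 0]
    - [0, 0, 0, 0, 0, 0]
    - [0, 0, 0, 0, 0, 0]
    - [0, 0, 0, 0, 0, 0]

```text
time: 4.15
tool_pos: [0.6272, -0.094, 0.1936]
ee_rot: [3.14, -0.451, 0.112]
wrist_force: [0.6, -1.4, 0.8]
width: 0.0395
finger_force: 29.9
```

Emit:
carry_out:
  commands:
    - [0, 0, -0.012, 0, 0, 0]
    - [0, 0, -0.025, 0, 0, 0]
    - [0, 0, -0.04, 0, 0, 0]
    - [0, 0, -0.06, 0, 0, 0]
    - [0, 0, -0.08, 0, 0, 0]

```text
time: 4.65
tool_pos: [0.5912, -0.0976, 0.2666]
ee_rot: [3.141, -0.45, 0.112]
wrist_force: [1.3, -0.4, -1.4]
width: 0.0396
finger_force: 29.9
```

Emit:
carry_out:
  commands:
    - [0, 0, -0.02, 0, 0, 0]
    - [0, 0, -0.04, 0, 0, 0]
    - [0, 0, -0.06, 0, 0, 0]
    - [0, 0, -0.08, 0, 0, 0]
    - [0, 0, -0.09, 0, 0, 0]

```text
time: 5.15
tool_pos: [0.5522, -0.1022, 0.3495]
ee_rot: [3.139, -0.453, 0.113]
wrist_force: [0.0, 0.1, -1.2]
width: 0.0394
finger_force: 29.9
```

Run:
```python
from h import *
print(get_obs()["joint_positions"].round(2))
p=get_obs()["tool_pos"]; R=Ro.from_euler('xyz',get_obs()["ee_rot"]).as_matrix()
dn=lambda y:toolR(0,-1,yaw=y)
zt=.012+.161
chain([(p+[-.06,-.06,.02],toolR(.3)),([.49,-.25,zt+.12],dn(-.1)),([.4965,-.3455,zt+.06],dn(-.3)),([.4965,-.3455,zt+.01],dn(-.3))])
```

```text
[-0.42 -0.21  1.43  0.22  1.52  1.07]
d [-0.051, 0.053, -0.047, 0.001, -0.153, 0.005] len 0.087 rot 0.153
d [-0.034, 0.087, 0.07, -0.031, -0.299, 0.206] len 0.116 rot 0.364
d [0.016, 0.094, 0.06, 0.0, 0.0, 0.2] len 0.113 rot 0.2
d [0.0, 0.0, 0.05, 0.0, 0.0, 0.0] len 0.05 rot 0.0
```

Emit:
carry_out:
  commands:
    - [-0.01, 0.01, -0.01, 0, -0.03, 0]
    - [-0.02, 0.021, -0.019, 0, -0.06, 0.002]
    - [-0.03, 0.032, -0.028, 0, -0.09, 0.003]
    - [-0.04, 0.042, -0.037, 0, -0.12, 0.004]
    - [-0.051, 0.053, -0.047, 0, -0.153, 0.005]

```text
time: 5.65
tool_pos: [0.492, -0.1623, 0.3665]
ee_rot: [-3.14, -0.295, 0.107]
wrist_force: [0.9, 0.3, -2.1]
width: 0.0392
finger_force: 29.9
```

Emit:
carry_out:
  commands:
    - [-0.007, 0.017, 0.014, -0.006, -0.06, 0.041]
    - [-0.014, 0.035, 0.028, -0.012, -0.12, 0.082]
    - [-0.02, 0.052, 0.042, -0.018, -0.18, 0.123]
    - [-0.027, 0.07, 0.056, -0.024, -0.24, 0.164]
    - [-0.034, 0.087, 0.07, -0.031, -0.299, 0.206]

```text
time: 6.15
tool_pos: [0.4904, -0.2503, 0.2892]
ee_rot: [-3.141, 0.005, -0.102]
wrist_force: [0.9, 0.2, -2.4]
width: 0.0393
finger_force: 29.9
```

Emit:
carry_out:
  commands:
    - [0.003, 0.019, 0.012, 0, 0, 0.04]
    - [0.006, 0.038, 0.024, 0, 0, 0.08]
    - [0.01, 0.056, 0.036, 0, 0, 0.12]
    - [0.013, 0.075, 0.048, 0, 0, 0.16]
    - [0.016, 0.094, 0.06, 0, 0, 0.2]

```text
time: 6.65
tool_pos: [0.4969, -0.3465, 0.2289]
ee_rot: [-3.141, 0.001, -0.304]
wrist_force: [-0.3, -0.2, -2.6]
width: 0.0392
finger_force: 29.9
```

Run:
```python
from h import *
o=get_obs();print(o["joint_positions"].round(2),o["ee_rot"],o["wrist_torque"])
zt=.012+.161
for n in("top","scene"):
    s=snapshot(n);P=cloud(s);hsv=cv2.cvtColor(s["img"],cv2.COLOR_RGB2HSV)
    d=P-o["tool_pos"]; k=(np.hypot(d[...,0],d[...,1])<.09)&(P[...,2]>.03)&(P[...,2]<.25)&((hsv[...,0]<20)&(hsv[...,1]>90)&(hsv[...,2]<140))
    for lo in np.arange(.06,.24,.03):
        q=P[k&(P[...,2]>lo)&(P[...,2]<lo+.03)]
        if len(q):print(n,lo.round(2),len(q),q.mean(0).round(4),q[:,:2].min(0).round(3),q[:,:2].max(0).round(3))
    print(n,"min z",P[k][:,2].min() if k.any() else None)
cv2.imwrite("pics/hold.png",cv2.resize(cv2.cvtColor(s["img"][90:240,280:430],cv2.COLOR_RGB2BGR),None,fx=4,fy=4))
chain([([.4965,-.3455,zt+.01],toolR(0,-1,yaw=-.3))])
```

```text
[-0.7   0.21  1.18 -0.    1.75  1.17] [-3.14143960e+00  1.33880467e-03 -3.04058238e-01] [ 0.01188772  0.16479999 -0.04093877]
top min z None
scene 0.06 22 [ 0.4878 -0.3263  0.0763] [ 0.468 -0.342] [ 0.508 -0.321]
scene 0.09 25 [ 0.4893 -0.3261  0.108 ] [ 0.471 -0.336] [ 0.509 -0.321]
scene 0.12 29 [ 0.4899 -0.3262  0.1338] [ 0.468 -0.349] [ 0.511 -0.321]
scene 0.15 37 [ 0.4894 -0.3271  0.1638] [ 0.468 -0.355] [ 0.51 -0.32]
scene 0.18 46 [ 0.4895 -0.3309  0.1978] [ 0.469 -0.369] [ 0.511 -0.321]
scene 0.21 22 [ 0.4821 -0.336   0.2175] [ 0.471 -0.353] [ 0.508 -0.324]
scene min z 0.06523077564689382
d [0.0, -0.002, 0.043, -0.001, 0.007, -0.005] len 0.043 rot 0.008
```

View pics/hold.png

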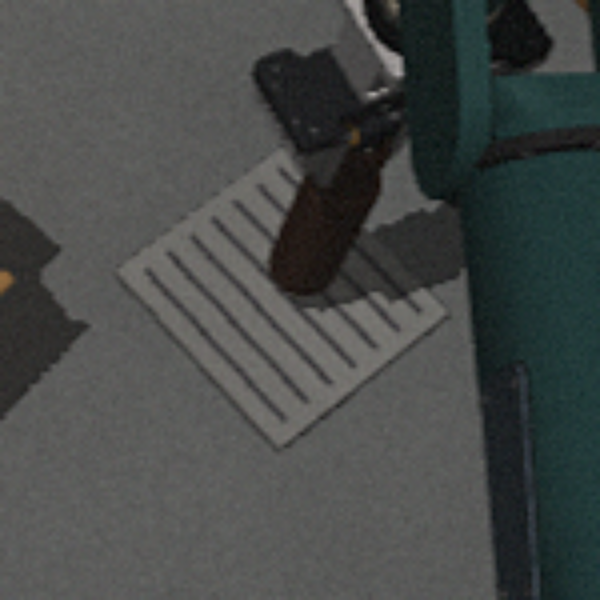

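The mill (300,230) hangs upright over the board, with its foot about 54 mm above the top face. I'll lower it gently.

Emit:
carry_out:
  commands:
    - [0, 0, 0.012, 0, 0, 0]
    - [0, 0, 0.024, 0, 0, 0]
    - [0, 0, 0.034, 0, 0, 0]
    - [0, 0, 0.041, 0, 0, 0]
    - [0, 0, 0.045, 0, 0, 0]

```text
time: 7.25
tool_pos: [0.4969, -0.344, 0.1832]
ee_rot: [-3.141, 0.004, -0.3]
wrist_force: [0.2, 0.9, -1.9]
width: 0.0391
finger_force: 29.9
```

Emit:
carry_out:
  commands:
    - [0, 0, 0.001, 0, 0, 0]
    - [0, 0, 0.002, 0, 0, 0]
    - [0, 0, 0.003, 0, 0, 0]
    - [0, 0, 0.004, 0, 0, 0]
    - [0, 0, 0.005, 0, 0, 0]

```text
time: 7.75
tool_pos: [0.4972, -0.3449, 0.1796]
ee_rot: [-3.141, 0.002, -0.3]
wrist_force: [0.3, -0.9, -1.8]
width: 0.039
finger_force: 29.9
```

Emit:
carry_out:
  commands:
    - [0, 0, 0.0005, 0, 0, 0]
    - [0, 0, 0.001, 0, 0, 0]
    - [0, 0, 0.0015, 0, 0, 0]
    - [0, 0, 0.002, 0, 0, 0]
    - [0, 0, 0.002, 0, 0, 0]

```text
time: 8.25
tool_pos: [0.4971, -0.3447, 0.1773]
ee_rot: [-3.141, 0.002, -0.3]
wrist_force: [0.6, 0.2, -1.7]
width: 0.0395
finger_force: 29.9
```

Emit:
carry_out:
  commands:
    - [0, 0, 0.0005, 0, 0, 0]
    - [0, 0, 0.001, 0, 0, 0]
    - [0, 0, 0.0015, 0, 0, 0]
    - [0, 0, 0.002, 0, 0, 0]
    - [0, 0, 0.002, 0, 0, 0]

```text
time: 8.75
tool_pos: [0.4975, -0.345, 0.177]
ee_rot: [3.141, -0.0, -0.3]
wrist_force: [-0.6, 0.1, 5.1]
width: 0.0396
finger_force: 29.9
```

Emit:
carry_out:
  commands:
    - [0, 0, 0.0005, 0, 0, 0]
    - [0, 0, 0.001, 0, 0, 0]
    - [0, 0, 0.001, 0, 0, 0]
    - [0, 0, 0.0015, 0, 0, 0]
    - [0, 0, 0.0015, 0, 0, 0]

```text
time: 9.25
tool_pos: [0.4978, -0.3455, 0.1769]
ee_rot: [3.14, -0.002, -0.3]
wrist_force: [-1.0, -1.1, 8.1]
width: 0.039
finger_force: 29.9
```

Contact is made. I'll ease off, release and withdraw.

Emit:
carry_out:
  commands:
    - [0, 0, -0.0005, 0, 0, 0]
    - [0, 0, -0.001, 0, 0, 0]
    - [0, 0, -0.0015, 0, 0, 0]
    - [0, 0, -0.002, 0, 0, 0]
    - [0, 0, -0.002, 0, 0, 0]

```text
time: 9.75
tool_pos: [0.4975, -0.3453, 0.1769]
ee_rot: [3.141, 0.0, -0.3]
wrist_force: [-1.5, -0.9, 4.9]
width: 0.0394
finger_force: 29.9
```

Emit:
carry_out:
  commands:
    - [0, 0, 0, 0, 0, 0]
    - [0, 0, 0, 0, 0, 0]
    - [0, 0, 0, 0, 0, 0]
    - [0, 0, 0, 0, 0, 0]
    - [0, 0, 0, 0, 0, 0]
  jaw: 1

```text
time: 10.25
tool_pos: [0.4969, -0.3446, 0.1753]
ee_rot: [-3.141, 0.003, -0.3]
wrist_force: [-0.2, 0.1, 0.5]
width: 0.0757
finger_force: 0.0
```

Emit:
carry_out:
  commands:
    - [0, 0, 0, 0, 0, 0]
    - [0, 0, 0, 0, 0, 0]
    - [0, 0, -0.01, 0, 0, 0]
    - [0, 0, -0.02, 0, 0, 0]
    - [0, 0, -0.03, 0, 0, 0]

```text
time: 10.75
tool_pos: [0.4974, -0.345, 0.2075]
ee_rot: [3.141, 0.001, -0.3]
wrist_force: [-0.7, 0.1, -0.1]
width: 0.0941
finger_force: 0.0
```

Emit:
carry_out:
  commands:
    - [0, 0, -0.02, 0, 0, 0]
    - [0, 0, -0.045, 0, 0, 0]
    - [0, 0, -0.07, 0, 0, 0]
    - [0, 0, -0.095, 0, 0, 0]
    - [0, 0, -0.12, 0, 0, 0]

```text
time: 11.25
tool_pos: [0.4974, -0.3449, 0.3283]
ee_rot: [3.141, 0.001, -0.3]
wrist_force: [0.0, 0.0, -0.6]
width: 0.0938
finger_force: 0.0
```

Run:
```python
from h import *
print(get_obs()["joint_positions"].round(2))
pr=binp(0,0,.115); l=.7
T=lambda q,off=0,t=.115,pt=l:(binp(0,0,t,q)-off*toolR(pt)[:,2],toolR(pt))
chain([([.47,-.2,.32],toolR(.35,yaw=-.1)),T(0,.08),T(0,.01),T(0,0),T(.1),T(.2),T(.3),T(.4),T(.44)])
print(T(0),T(.45)[0])
```

```text
[-0.7   0.23  0.97 -0.    1.95  1.17]
d [-0.069, -0.13, 0.008, 0.035, 0.349, -0.198] len 0.148 rot 0.403
d [0.016, -0.189, 0.15, 0.105, 0.349, -0.181] len 0.242 rot 0.406
d [0.0, 0.0, 0.07, 0.0, 0.0, 0.0] len 0.07 rot 0.0
d [-0.0, -0.0, 0.01, 0.0, 0.0, 0.0] len 0.01 rot 0.0
d [0.011, -0.0, 0.003, 0.0, 0.0, 0.0] len 0.011 rot 0.0
d [0.011, 0.0, 0.004, 0.0, 0.0, 0.0] len 0.011 rot 0.0
d [0.01, -0.0, 0.006, 0.0, 0.0, 0.0] len 0.011 rot 0.0
d [0.009, 0.0, 0.006, 0.0, 0.0, 0.0] len 0.011 rot 0.0
d [0.004, -0.0, 0.003, 0.0, 0.0, 0.0] len 0.005 rot 0.0
(array([ 0.60628136, -0.01318808,  0.12355142]), array([[ 0.76041174,  0.1074788 ,  0.64048598],
       [ 0.08220432, -0.99420738,  0.06923975],
       [ 0.64421769,  0.        , -0.76484219]])) [ 0.65601265 -0.00781187  0.135     ]
```

Emit:
carry_out:
  commands:
    - [-0.014, -0.026, 0.002, 0.007, 0.07, -0.04]
    - [-0.028, -0.052, 0.003, 0.014, 0.14, -0.08]
    - [-0.041, -0.078, 0.005, 0.021, 0.21, -0.12]
    - [-0.055, -0.104, 0.006, 0.028, 0.28, -0.16]
    - [-0.069, -0.13, 0.008, 0.035, 0.349, -0.198]
  jaw: 0

```text
time: 11.75
tool_pos: [0.4698, -0.1992, 0.32]
ee_rot: [3.141, -0.353, -0.098]
wrist_force: [0.4, 0.5, 0.1]
width: 0.0572
finger_force: 0.0
```

Emit:
carry_out:
  commands:
    - [0.003, -0.038, 0.03, 0.021, 0.07, -0.036]
    - [0.006, -0.076, 0.06, 0.042, 0.14, -0.072]
    - [0.01, -0.113, 0.09, 0.063, 0.21, -0.109]
    - [0.013, -0.151, 0.12, 0.084, 0.28, -0.145]
    - [0.016, -0.189, 0.15, 0.105, 0.349, -0.181]

```text
time: 12.25
tool_pos: [0.5554, -0.0175, 0.1842]
ee_rot: [3.141, -0.705, 0.11]
wrist_force: [0.7, 0.3, -0.1]
width: 0.0174
finger_force: 0.0
```

Run:
```python
from h import *
o=get_obs();print(o["joint_positions"].round(2),o["width"])
T=lambda q,off=0,t=.115,pt=.7:(binp(0,0,t,q)-off*toolR(pt)[:,2],toolR(pt))
chain([T(0,.012),T(.0),T(.1),T(.2),T(.3),T(.4)])
s=snapshot("top");cv2.imwrite("pics/push.png",cv2.resize(cv2.cvtColor(s["img"][90:260,195:400],cv2.COLOR_RGB2BGR),None,fx=3,fy=3))
```

```text
[-0.3  -0.39  1.99  0.33  0.9   1.04] 0.01739060377510333
d [-0.0, 0.001, 0.067, -0.001, -0.005, 0.001] len 0.067 rot 0.005
d [0.0, 0.0, 0.012, 0.0, 0.0, 0.0] len 0.012 rot 0.0
d [0.011, -0.0, 0.003, 0.0, 0.0, 0.0] len 0.011 rot 0.0
d [0.011, 0.0, 0.004, 0.0, 0.0, 0.0] len 0.011 rot 0.0
d [0.01, -0.0, 0.006, 0.0, 0.0, 0.0] len 0.011 rot 0.0
d [0.009, 0.0, 0.006, 0.0, 0.0, 0.0] len 0.011 rot 0.0
```

View pics/push.png

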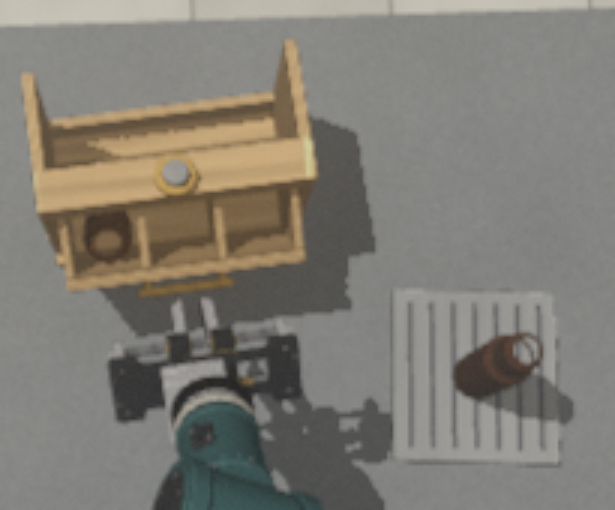

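The mill stands on the board at about (495,365). Its top at (525,350) leans away from the image centre, as perspective would show for an upright mill. The gripper tips (195,315) are in front of the panel, above the handle. I'll push now.

Emit:
carry_out:
  commands:
    - [0, 0, 0.015, 0, 0, 0]
    - [0, 0, 0.03, 0, 0, 0]
    - [0, 0, 0.042, 0, 0, 0]
    - [0, 0, 0.05, 0, 0, 0]
    - [0, 0, 0.057, 0, 0, 0]

```text
time: 12.8
tool_pos: [0.5912, -0.0148, 0.1388]
ee_rot: [-3.14, -0.697, 0.107]
wrist_force: [-2.9, -0.1, -0.1]
width: 0.0003
finger_force: 1.1
```

Emit:
carry_out:
  commands:
    - [0.001, 0, 0.003, 0, 0, 0]
    - [0.002, 0, 0.006, 0, 0, 0]
    - [0.003, 0, 0.009, 0, 0, 0]
    - [0.005, 0, 0.012, 0, 0, 0]
    - [0.007, 0, 0.013, 0, 0, 0]

```text
time: 13.3
tool_pos: [0.6051, -0.0134, 0.1337]
ee_rot: [-3.14, -0.699, 0.107]
wrist_force: [-2.4, 0.7, 1.0]
width: 0.0003
finger_force: 1.1
```

Emit:
carry_out:
  commands:
    - [0.003, 0, 0.001, 0, 0, 0]
    - [0.005, 0, 0.002, 0, 0, 0]
    - [0.008, 0, 0.003, 0, 0, 0]
    - [0.01, 0, 0.003, 0, 0, 0]
    - [0.012, 0, 0.004, 0, 0, 0]

```text
time: 13.8
tool_pos: [0.6165, -0.012, 0.138]
ee_rot: [-3.14, -0.698, 0.107]
wrist_force: [-1.2, -0.2, -0.9]
width: -0.0001
finger_force: 0.9
```

Emit:
carry_out:
  commands:
    - [0.002, 0, 0.0015, 0, 0, 0]
    - [0.004, 0, 0.003, 0, 0, 0]
    - [0.006, 0, 0.0045, 0, 0, 0]
    - [0.008, 0, 0.006, 0, 0, 0]
    - [0.01, 0, 0.008, 0, 0, 0]

```text
time: 14.3
tool_pos: [0.6297, -0.0106, 0.139]
ee_rot: [-3.14, -0.699, 0.107]
wrist_force: [-0.7, -0.6, 0.4]
width: 0.0004
finger_force: 0.7
```

Emit:
carry_out:
  commands:
    - [0.002, 0, 0.0015, 0, 0, 0]
    - [0.004, 0, 0.003, 0, 0, 0]
    - [0.005, 0, 0.0045, 0, 0, 0]
    - [0.007, 0, 0.006, 0, 0, 0]
    - [0.008, 0, 0.007, 0, 0, 0]

```text
time: 14.8
tool_pos: [0.64, -0.0094, 0.1383]
ee_rot: [-3.14, -0.699, 0.107]
wrist_force: [-0.5, -0.7, 0.1]
width: 0.0006
finger_force: 0.4
```

```bash
cat > ang.py <<'E'
from h import *
o=get_obs();print(((o["tool_pos"]-c0)@Rc).round(4),o["wrist_force"])
s=snapshot("top");P=cloud(s);C=(P-c0)@Rc
k=(abs(C[...,1])>.07)&(abs(C[...,1])<.12)&(C[...,0]<.009)&(C[...,0]>-.07)&(C[...,2]>.14)&(C[...,2]<.18)
q=C[k];print("panel-top pts",len(q),"x",np.percentile(q[:,0],[5,50,95]).round(4),"z",np.median(q[:,2]).round(4))
E
python3 ang.py
```

```text
[-1.610e-02  1.000e-04  1.383e-01] [-0.45631089 -0.70035519  0.0969086 ]
panel-top pts 157 x [-0.0105 -0.0067  0.0005] z 0.1641
```

Emit:
carry_out:
  commands:
    - [0.0015, 0, 0.001, 0, 0, 0]
    - [0.003, 0, 0.002, 0, 0, 0]
    - [0.004, 0, 0.003, 0, 0, 0]
    - [0.005, 0, 0.004, 0, 0, 0]
    - [0.005, 0, 0.004, 0, 0, 0]

```text
time: 15.35
tool_pos: [0.6464, -0.0088, 0.1385]
ee_rot: [-3.14, -0.699, 0.107]
wrist_force: [0.9, -0.0, 0.6]
width: 0.0003
finger_force: 0.0
```

Emit:
carry_out:
  commands:
    - [0.0005, 0, 0.0005, 0, 0, 0]
    - [0.001, 0, 0.001, 0, 0, 0]
    - [0.0015, 0, 0.0012, 0, 0, 0]
    - [0.002, 0, 0.0015, 0, 0, 0]
    - [0.002, 0, 0.0015, 0, 0, 0]

```text
time: 15.85
tool_pos: [0.6486, -0.0085, 0.1385]
ee_rot: [-3.14, -0.698, 0.107]
wrist_force: [-0.0, 0.0, 0.2]
width: 0.0002
finger_force: 0.1
```

```bash
python3 ang.py
```

```text
[-7.400e-03  1.000e-04  1.385e-01] [-0.0150408   0.04305362  0.18039156]
panel-top pts 141 x [-0.0007  0.0018  0.0083] z 0.163
```

Emit:
carry_out:
  commands:
    - [0.0005, 0, 0.0005, 0, 0, 0]
    - [0.001, 0, 0.001, 0, 0, 0]
    - [0.0015, 0, 0.0012, 0, 0, 0]
    - [0.002, 0, 0.0015, 0, 0, 0]
    - [0.002, 0, 0.0015, 0, 0, 0]

```text
time: 16.4
tool_pos: [0.6505, -0.0083, 0.1383]
ee_rot: [-3.14, -0.697, 0.107]
wrist_force: [-6.4, -1.0, 2.3]
width: 0.0007
finger_force: 2.8
```

Emit:
carry_out:
  commands:
    - [0.0005, 0, 0.0005, 0, 0, 0]
    - [0.001, 0, 0.001, 0, 0, 0]
    - [0.0015, 0, 0.0012, 0, 0, 0]
    - [0.002, 0, 0.0015, 0, 0, 0]
    - [0.002, 0, 0.0015, 0, 0, 0]

```text
time: 16.9
tool_pos: [0.6512, -0.0082, 0.1382]
ee_rot: [-3.141, -0.693, 0.109]
wrist_force: [-19.1, -2.9, 9.2]
width: 0.0006
finger_force: 9.8
```

Force rises sharply, so the bin is on its stop. I'll back off and go above the catch.

Emit:
carry_out:
  commands:
    - [0, 0, -0.005, 0, 0, 0]
    - [0, 0, -0.02, 0, 0, 0]
    - [0, 0, -0.04, 0, 0, 0]
    - [0, 0, -0.06, 0, 0, 0]
    - [0, 0, -0.08, 0, 0, 0]

```text
time: 17.4
tool_pos: [0.6023, -0.0136, 0.2011]
ee_rot: [-3.14, -0.7, 0.107]
wrist_force: [0.4, 0.4, 0.4]
width: 0.0008
finger_force: 0.0
```

```bash
python3 ang.py
python3 - <<'E'
from h import *
print(get_obs()["joint_positions"].round(2))
k=[.687,-.0035]
chain([([.61,-.005,.31],toolR(.3)),(k+[.29],toolR(0)),(k+[.24],toolR(0))])
E
```

```text
[-5.400e-02  1.000e-04  2.011e-01] [0.43337005 0.40936691 0.43284331]
panel-top pts 137 x [0.0002 0.002  0.0082] z 0.1632
[-0.25 -0.28  1.87  0.29  0.9   1.1 ]
d [0.074, -0.008, -0.075, 0.001, -0.405, 0.0] len 0.105 rot 0.405
d [0.067, 0.007, 0.042, -0.0, -0.3, 0.0] len 0.08 rot 0.3
d [0.0, 0.0, 0.05, 0.0, 0.0, 0.0] len 0.05 rot 0.0
```

Emit:
carry_out:
  commands:
    - [0.015, -0.002, -0.015, 0, -0.08, 0]
    - [0.03, -0.003, -0.03, 0, -0.16, 0]
    - [0.045, -0.005, -0.045, 0, -0.24, 0]
    - [0.06, -0.006, -0.06, 0, -0.32, 0]
    - [0.074, -0.008, -0.075, 0, -0.405, 0]

```text
time: 17.95
tool_pos: [0.6107, -0.0047, 0.3064]
ee_rot: [-3.14, -0.292, 0.108]
wrist_force: [0.2, 0.3, 0.5]
width: 0.0001
finger_force: 0.0
```

Emit:
carry_out:
  commands:
    - [0.013, 0.001, 0.008, 0, -0.06, 0]
    - [0.027, 0.003, 0.016, 0, -0.12, 0]
    - [0.04, 0.004, 0.025, 0, -0.18, 0]
    - [0.053, 0.005, 0.033, 0, -0.24, 0]
    - [0.067, 0.007, 0.042, 0, -0.3, 0]

```text
time: 18.45
tool_pos: [0.688, -0.0032, 0.2837]
ee_rot: [-3.14, 0.007, 0.109]
wrist_force: [0.9, 0.1, 0.5]
width: 0.0003
finger_force: 0.0
```

```bash
python3 ang.py
python3 - <<'E'
from h import *
chain([([.687,-.0035,.235],toolR(0))])
E
```

```text
[0.0323 0.0012 0.2837] [0.85841922 0.12349243 0.52224978]
panel-top pts 79 x [0.0001 0.0018 0.0082] z 0.1628
d [-0.004, -0.0, 0.042, -0.003, 0.014, 0.001] len 0.042 rot 0.015
```

Emit:
carry_out:
  commands:
    - [0, 0, 0.012, 0, 0, 0]
    - [-0.001, 0, 0.025, 0, 0, 0]
    - [-0.001, 0, 0.037, 0, 0, 0]
    - [-0.001, 0, 0.045, 0, 0, 0]
    - [-0.001, 0, 0.05, 0, 0, 0]

```text
time: 19.0
tool_pos: [0.6844, -0.0036, 0.2341]
ee_rot: [-3.14, 0.006, 0.108]
wrist_force: [-0.1, 0.0, 0.3]
width: 0.0002
finger_force: 0.0
```

Emit:
carry_out:
  commands:
    - [0, 0, 0.002, 0, 0, 0]
    - [0, 0, 0.004, 0, 0, 0]
    - [0, 0, 0.006, 0, 0, 0]
    - [0, 0, 0.008, 0, 0, 0]
    - [0, 0, 0.008, 0, 0, 0]

```text
time: 19.5
tool_pos: [0.6854, -0.0037, 0.2267]
ee_rot: [-3.14, 0.006, 0.108]
wrist_force: [-0.6, 1.0, 2.2]
width: 0.0003
finger_force: 0.8
```

Emit:
carry_out:
  commands:
    - [0, 0, 0.001, 0, 0, 0]
    - [0, 0, 0.002, 0, 0, 0]
    - [0, 0, 0.003, 0, 0, 0]
    - [0, 0, 0.004, 0, 0, 0]
    - [0, 0, 0.004, 0, 0, 0]

```text
time: 20.0
tool_pos: [0.6854, -0.0037, 0.2228]
ee_rot: [-3.14, 0.005, 0.108]
wrist_force: [0.5, -0.5, 3.9]
width: 0.0004
finger_force: 2.0
```

Emit:
carry_out:
  commands:
    - [0, 0, 0.001, 0, 0, 0]
    - [0, 0, 0.002, 0, 0, 0]
    - [0, 0, 0.0025, 0, 0, 0]
    - [0, 0, 0.003, 0, 0, 0]
    - [0, 0, 0.003, 0, 0, 0]

```text
time: 20.5
tool_pos: [0.6855, -0.0037, 0.2212]
ee_rot: [-3.141, 0.004, 0.108]
wrist_force: [-1.3, 0.1, 7.7]
width: 0.0005
finger_force: 3.9
```

Emit:
carry_out:
  commands:
    - [0, 0, 0.0005, 0, 0, 0]
    - [0, 0, 0.001, 0, 0, 0]
    - [0, 0, 0.0015, 0, 0, 0]
    - [0, 0, 0.0015, 0, 0, 0]
    - [0, 0, 0.0015, 0, 0, 0]

```text
time: 21.0
tool_pos: [0.6855, -0.0037, 0.2212]
ee_rot: [-3.141, 0.002, 0.108]
wrist_force: [-1.4, -0.3, 10.3]
width: 0.0005
finger_force: 5.5
```

Emit:
carry_out:
  commands:
    - [0, 0, 0.0005, 0, 0, 0]
    - [0, 0, 0.001, 0, 0, 0]
    - [0, 0, 0.0015, 0, 0, 0]
    - [0, 0, 0.0015, 0, 0, 0]
    - [0, 0, 0.0015, 0, 0, 0]

```text
time: 21.5
tool_pos: [0.6855, -0.0037, 0.2211]
ee_rot: [-3.141, 0.001, 0.108]
wrist_force: [-2.1, 0.1, 14.9]
width: 0.0008
finger_force: 7.0
```

Emit:
carry_out:
  commands:
    - [0, 0, -0.005, 0, 0, 0]
    - [0, 0, -0.015, 0, 0, 0]
    - [0, 0, -0.03, 0, 0, 0]
    - [0, 0, -0.06, 0, 0, 0]
    - [0, 0, -0.09, 0, 0, 0]

```text
time: 22.0
tool_pos: [0.6849, -0.0037, 0.3047]
ee_rot: [-3.139, 0.012, 0.108]
wrist_force: [0.1, -0.0, 0.4]
width: 0.0008
finger_force: 0.0
```

Emit:
carry_out:
  commands:
    - [-0.04, 0, -0.01, 0, 0, 0]
    - [-0.08, 0, -0.02, 0, 0, 0]
    - [-0.12, 0, -0.03, 0, 0, 0]
    - [-0.16, 0, -0.03, 0, 0, 0]
    - [-0.2, 0, -0.03, 0, 0, 0]

```text
time: 22.5
tool_pos: [0.4853, -0.0253, 0.3369]
ee_rot: [-3.14, 0.009, 0.108]
wrist_force: [-0.3, -0.5, 0.3]
width: 0.0004
finger_force: 0.0
```

```bash
python3 ang.py
python3 - <<'E'
from h import *
print(get_obs()["tool_pos"])
a=snapshot("top")["img"];b=snapshot("scene")["img"]
i=np.hstack([a[90:270,100:400],b[90:270,120:420]])
cv2.imwrite("pics/end.png",cv2.resize(cv2.cvtColor(i,cv2.COLOR_RGB2BGR),None,fx=1.33,fy=1.33))
E
```

```text
[-0.1716  0.0009  0.3369] [-0.29108036 -0.46659829  0.27854127]
panel-top pts 130 x [0.0002 0.0028 0.0086] z 0.1631
[ 0.47969942 -0.02531622  0.33773205]
```

View pics/end.png

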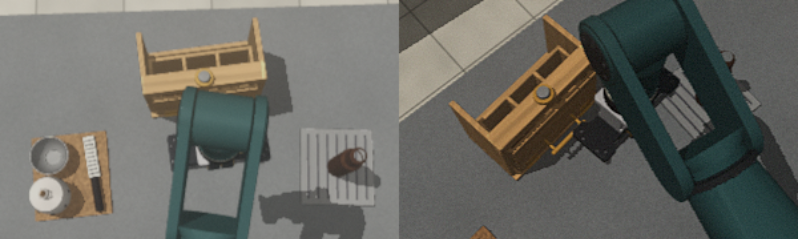

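The bin is shut: in the left view its front lies under the rail at (200,105). The mill stands on the board at (347,162), the bystanders at (60,175) are untouched, and the arm is clear.

```bash
python3 -c "
from bench import *
print(close_job())"
```

```text
the job is handed in; nothing more can be done
None
```

I handed the job in at about 22.7 s: the pepper mill stands upright on the draining board, the bin is shut on its stop, the catch was pressed fully down and released, and I touched neither the salt mill nor the garlic keeper, bowl and grater.

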